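# Rack the pressing dies by size and lock them in with the keeper bar

## Task

Put the phone-press dies away: stand the four white dies on the rack, one centred on each ring mark, in order of size, with the smallest at the end nearest the lever press and the largest at the far end. When all four are standing in order, lay the keeper bar over them, centred along the row, block up, its ends resting flat on the seats of both end posts between the prongs. Leave the tin, the suction cup and the spudger where they are.

Things in the scene. Friction and masses are not known exactly. Their poses are not given: they have to be found in the camera images.
- die22: The smallest of four white plastic pressing dies: a plain upright round disc, 22 mm across and 26 mm tall, with a small dark dot in the centre of its top. Loose, standing on the mat. Origin at the centre of its underside, z up along its axis.
- die30: The second smallest of four white plastic pressing dies: a plain upright round disc, 30 mm across and 26 mm tall, with a small dark dot in the centre of its top. Loose, standing on the mat. Origin at the centre of its underside, z up along its axis.
- die38: The second largest of four white plastic pressing dies: a plain upright round disc, 38 mm across and 26 mm tall, with a small dark dot in the centre of its top. Loose, standing on the mat. Origin at the centre of its underside, z up along its axis.
- die46: The largest of four white plastic pressing dies: a plain upright round disc, 46 mm across and 26 mm tall, with a small dark dot in the centre of its top. Loose, standing on the mat. Origin at the centre of its underside, z up along its axis.
- keeper: Loose keeper bar: flat aluminium bar 276 mm long (own y), 20 mm wide (x), 12 mm thick, with a black grip block on the middle of its top, 16 mm wide (x), 44 mm long (y), from 12 to 36 mm above the bar's underside. Starts flat on the mat, block up, to the left or right of the dies. Origin: centre of the bar's underside, z up. Ends alike. About 0.18 kg.
- rack: Fixed dark rack on the mat, base 80 (x) x 270 (y) x 8 mm; origin: underside centre, z up. Four flat printed rings, 52 mm wide, on the base top at x=0, y=±27 and ±81 mm. At y=±122 mm an aluminium post, 12 mm thick (y), 48 mm wide (x), has a seat 40 mm above the origin between two prongs 52 mm high, 36 mm apart (x -18 to 18). The keeper bar rests on both seats, 6 mm above the dies.
- press: Fixed steel lever press, base 130 x 170 mm, 218 mm tall, its lever reaching 120 mm from the origin towards the robot, up to 232 mm high; it stands beyond one end of the rack, far left or far right. Not to be moved; it only shows which end of the row is which. Origin at the centre of its underside.
- tin: Bystander: closed round stainless parts tin, 82 mm across, 40 mm tall, loose. It stands on the side opposite the press. Origin at the centre of its underside.
- cup: Bystander: pale suction cup, 48 mm across at its foot, 40 mm tall with a narrow neck, loose, behind the rack. Origin at the centre of its underside.
- spudger: Bystander: black plastic spudger lying flat, about 147 mm long (own y axis), 11 mm wide, 7 mm thick, loose, on the side of the dies opposite the keeper bar. Origin on its underside near the middle.
Things that resemble listed ones, but are neither listed nor needed, are in the scene too. What is shaped like the die46 but green or pink is not meant.

How it is judged:
By the outcome, as a careful person would: the job done as asked, in the order asked, and still so for the second after the job is handed in, with the robot touching nothing.
It also fails if it takes over 120 s, if anything falls off the work surface, if the arm or the gripper's body presses on something with over 40 N, if the wrist force passes 120 N, or if a joint passes its speed limit or range.

## Robot

A 6-joint arm with a two-finger parallel gripper is mounted at the origin on the work surface. World frame = base frame: x ahead of the robot, y to its left, z up, the work surface at z = 0. Lengths are in m, angles in degrees, forces in N, time in s.
With the tool pointing down it reaches from about 0.3 to 0.75 m from the base axis. Payload 8.5 kg.
Tool frame: the origin (TCP) lies at the very end of the fingers, on their centre line; the grasp point (between the pads) lies 19 mm behind it (env.grip_point_offset is the distance from the TCP to the grasp point, in m); z points along the fingers, y is the direction in which the jaws open and shut (so a half turn about z gives the same grasp; the last joint's range is limited). The gripper opens to 85 mm and grips with 20 to 120 N. Pads are 22 mm wide; open, the fingers measure 114 mm over their backs; the gripper's body (76 mm by 85 mm) begins 54 mm behind the grasp point. The pads swing forward as they close: fully open they stand 13 mm farther back than shut.
Start: joints at [-78.398, 21.807, 74.336, -0, 83.858, -12.336], TCP at [0.223, -0.503, 0.231] pointing down, gripper open.
Joint ranges: [-178.18, 178.18], [-50.72, 133.34], [12.68, 142.11], [-81.47, 261.47], [9.98, 163.14], [-165.26, 165.26]. Speed limits (degrees/s): [136.94, 136.94, 180, 180, 180, 180].

## Interface

Orientations are given as a 3x3 rotation matrix whose columns are the frame's x, y, z axes.
In Python, from rig import env gives the robot as it stands.
- The arm moves only by the tool move_arm, never from a script. Its argument "moves" is a list of rows, each a list of 4 numbers: the shift along the tool's x, y, z in mm, then the turn about the tool's z in rad. In form: [[tx, ty, tz, spin], ...]. A call has 1 to 20 rows; each row is the pose to reach, as a shift and turn from the pose commanded when the call began, along the tool's axes at that moment; what a row does not reach only later rows make up. A row lasts 1/10 s, in which the tool goes at most 50 mm and 8.59 degrees, less where a joint would pass 70% of its speed; a pose out of reach is approached as far as the arm can. A call with a gripper value outside its range is refused whole. "grip" is the closure, from 0 (fully open) to 1 (shut), set as the call begins (left out, the last holds). The fingers move at their own pace and stop on an object; "grip_force" is the grip in N (left out, the last holds). Time passes only in rows, so rows that repeat a pose let the fingers close. It gives the time, the measured TCP pose, the force and the opening at its end, in the units of the state.
- env.observe(): the state, without advancing time (a new reading comes with each control period).
- env.get_image(name): name is "side" or "top" or "wrist"; returns the picture (480x640x3 uint8, red, green, blue); there is no depth.
- env.get_calibration(name): a dict with "fovy" (degrees; the focal length in pixels is half the picture's height over the tangent of half this angle, whatever the lens; pixels are square), "cx", "cy" (the principal point, pixels), "k1" (the pictures are not rectified: a ray, as slopes to the right and down, at radius r is drawn at 1 + k1 r^2 times it, then the intrinsics apply), "extrinsics" (4x4, takes a point from world to camera coordinates); the wrist camera has in their place "tool_from_camera" (4x4, takes a point from camera to tool coordinates, whose origin is the TCP and whose axes are the flange's). Camera axes: x right, y up, looking along -z (the intrinsics and any distortion apply to the point x, -y, -z); pixel columns grow to the right and rows downward; lengths in m; the calibration is good to about 2 mm. A picture is of the moment at which its call begins: read the wrist's pose just before it. get_calibration takes no time and is no camera call.
- env.close_job(): hands the job in, once; it reports no verdict.
Trained networks look in the newest picture that a camera, given by its name, has taken for a name from the list of things; names that differ only in an ending like _2 or _b are one class to them, and where a whole thing is asked for, a point or a joint stands for the part that bears it (a point fixed in the world has none). Each returns a list of dicts, best first, with "conf" (0 to 1); they miss things now and then, are a little off and sometimes report something else, mostly with a low value. They report only what shows in the picture. A call takes as long as a camera call. They do not tell look-alikes from the thing itself.
- env.silhouettes(camera, name): "region" (480x640 bool, what is visible of it) and "point" ([row, column] in pixels, amid what is visible of it).
- env.tip_of(camera, name): "point" ([row, column] in pixels: a listed point, or the origin of a listed thing).
The state is a dict: "time_s": time; "q": joint angles; "qvel": joint speeds; "joint_efforts": joint torques, N m; "position": TCP position; "tool_rot": TCP orientation; "ft_force": force on the tool from outside, world axes, zero at the start; "wrist_torque": the same for the moment, N m; "grip_width": finger opening in m.
Only numpy, scipy, OpenCV 4.12 (cv2) and the standard library are available. Lean on these libraries where they do the work, as an engineer would, in place of code of your own. Each camera call takes 0.05 s, during which the arm holds its last target.

## Working session

There is one attempt and no reset: what is moved stays moved. The work goes in short steps, Python scripts to look and compute and a tool call to move; the robot and the scene stay as the last step left them, time stands still between calls to the robot, and variables do not carry over. Pictures are saved under pics/ and viewed, and the job is handed in when it is done.

Besides the shell and the picture viewer there is one more tool, called after "Emit:" by a JSON object that holds its "name" and its "arguments", one argument or row to a line. move_arm: Moves the arm, as the interface text tells. Its arguments: {"type":"object","properties":{"moves":{"type":"array"},"grip":{"type":"number"},"grip_force":{"type":"number"}},"required":["moves"]}

```bash
ls; mkdir -p pics; cat > h.py <<'E'
import numpy as np, cv2
from rig import env
def save(n,img): cv2.imwrite(f'pics/{n}.png',img[:,:,::-1])
E
python3 - <<'E'
from h import *
for c in ['side','top']:
    im=env.get_image(c); save(c+'0',im); np.save(c+'0.npy',im)
    print(c,env.get_calibration(c))
print(env.get_calibration('wrist'))
print(env.observe())
E
```

```text
pics
side {'fovy': 50.5634693004935, 'cx': 321.94188495737995, 'cy': 232.95787011922025, 'k1': -0.022262911772577137, 'extrinsics': array([[-0.88970333, -0.45653588,  0.00172725,  0.47657913],
       [ 0.27900103, -0.54071855,  0.79358797, -0.1671218 ],
       [-0.36136742,  0.70653976,  0.60845308, -1.09964433],
       [ 0.        ,  0.        ,  0.        ,  1.        ]])}
top {'fovy': 44.36232465578882, 'cx': 323.0134784842304, 'cy': 245.70408628275254, 'k1': -0.13106197524343363, 'extrinsics': array([[ 0.02806258, -0.99950991, -0.0138717 ,  0.00373678],
       [ 0.99808808,  0.02725275,  0.05547492, -0.5368113 ],
       [-0.05506969, -0.01540194,  0.99836372, -1.34420541],
       [ 0.        ,  0.        ,  0.        ,  1.        ]])}
{'fovy': 66.56984123932878, 'cx': 316.60596742740756, 'cy': 235.90679251807322, 'k1': -0.02634316110415534, 'tool_from_camera': array([[ 1.14172014e-03,  9.50085590e-01,  3.11987289e-01,
         7.95292645e-02],
       [ 9.99999063e-01, -1.32024501e-03,  3.60997697e-04,
        -9.51417321e-04],
       [ 7.54878372e-04,  3.11986584e-01, -9.50086207
[... 207 characters left out ...]
07e-04,
        8.38586851e+01, -1.23349449e+01]), 'qvel': array([ 0.01309337, -0.1014001 , -0.17344359,  0.04939975, -0.08336494,
       -0.08174188]), 'joint_efforts': array([ 4.17825737e-03, -4.49218905e+01, -2.31658924e+01, -1.74364541e-04,
        3.68355351e-03, -2.42013662e-07]), 'position': array([ 0.22309784, -0.50244093,  0.23078401]), 'tool_rot': array([[ 9.13995077e-01,  4.05725183e-01, -2.72938949e-04],
       [ 4.05725189e-01, -9.13994240e-01,  1.26532649e-03],
       [ 2.63910194e-04, -1.26724039e-03, -9.99999162e-01]]), 'ft_force': array([-0.30838757, -0.50375555,  0.38140111]), 'wrist_torque': array([-0.00351639,  0.01963031, -0.02029002]), 'grip_width': 0.08543618467217237}
```

View pics/top0.png

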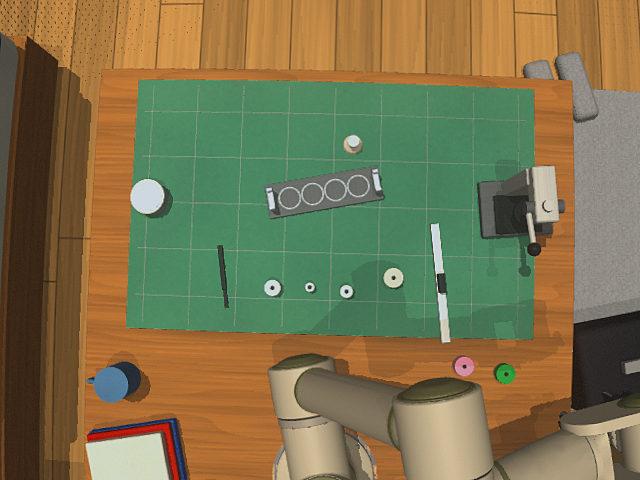

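View pics/side0.png

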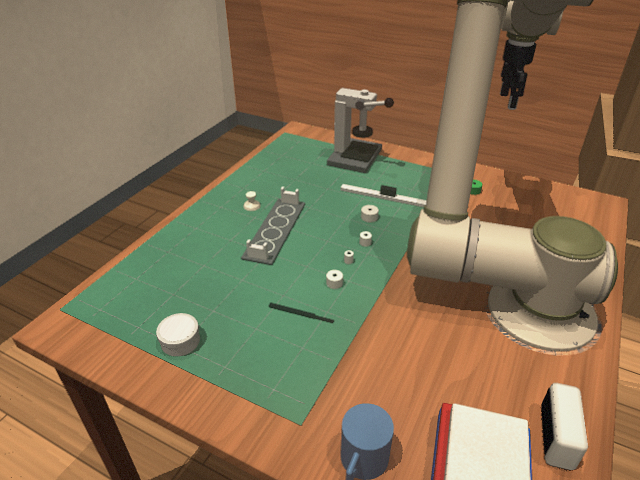

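The top view shows, at (column, row), the rack at (324,191), the dies at (272,288), (310,287), (346,291) and (393,278), and the keeper at (440,283). The press is on the right, so it stands at -y. Next I'll measure them.

```bash
cat >> h.py <<'E'
def K(cal):
    f=240/np.tan(np.radians(cal['fovy'])/2); return f,cal['cx'],cal['cy'],cal['k1']
def campose(name,obs=None):
    cal=env.get_calibration(name)
    if name=='wrist':
        T=np.eye(4);T[:3,:3]=obs['tool_rot'];T[:3,3]=obs['position']
        return T@cal['tool_from_camera'],cal   # world_from_cam
    return np.linalg.inv(cal['extrinsics']),cal
def px2w(name,rc,z,obs=None):
    """pixels [row,col] (N,2) to world points on plane z"""
    W,cal=campose(name,obs); f,cx,cy,k=K(cal)
    rc=np.atleast_2d(np.asarray(rc,float))
    d=np.stack([(rc[:,1]-cx)/f,(rc[:,0]-cy)/f],1); u=d.copy()
    for _ in range(20): u=d/(1+k*(u**2).sum(1,keepdims=True))
    ray=np.stack([u[:,0],-u[:,1],-np.ones(len(u))],1)@W[:3,:3].T
    o=W[:3,3]; t=(z-o[2])/ray[:,2]
    return o+ray*t[:,None]
def w2px(name,P,obs=None):
    W,cal=campose(name,obs); f,cx,cy,k=K(cal)
    P=np.atleast_2d(np.asarray(P,float)); C=(P-W[:3,3])@W[:3,:3]
    u=np.stack([C[:,0]/-C[:,2],-C[:,1]/-C[:,2]],1)
    u=u*(1+k*(u**2).sum(1,keepdims=True))
    return np.stack([u[:,1]*f+cy,u[:,0]*f+cx],1)
E
python3 - <<'E'
from h import *
for c in ['top']:
    env.get_image(c)
    for n,z in [('die22',.026),('die30',.026),('die38',.026),('die46',.026),('keeper',.012),('rack',.008),('press',0)]:
        for r in env.silhouettes(c,n)[:5]:
            m=r['region']; rr=np.argwhere(m)
            print(n,round(r['conf'],2),np.round(r['point']),m.sum(),rr.min(0),rr.max(0), px2w(c,r['point'],z)[0].round(3))
E
```

```text
die22 0.88 [358. 463.] 322 [355 453] [375 473] [ 0.286 -0.309  0.026]
die22 0.88 [372. 502.] 368 [363 493] [383 514] [ 0.257 -0.4    0.026]
die22 0.87 [277. 394.] 267 [268 384] [285 402] [ 0.469 -0.146  0.026]
die22 0.6 [287. 308.] 60 [283 306] [291 314] [0.441 0.049 0.026]
die22 0.6 [286. 274.] 223 [280 265] [295 281] [0.442 0.128 0.026]
die30 0.88 [358. 463.] 322 [355 453] [375 473] [ 0.286 -0.309  0.026]
die30 0.88 [372. 502.] 368 [363 493] [383 514] [ 0.257 -0.4    0.026]
die30 0.87 [277. 394.] 267 [268 384] [285 402] [ 0.469 -0.146  0.026]
die30 0.6 [287. 308.] 60 [283 306] [291 314] [0.441 0.049 0.026]
die30 0.6 [286. 274.] 223 [280 265] [295 281] [0.442 0.128 0.026]
die38 0.88 [358. 463.] 322 [355 453] [375 473] [ 0.286 -0.309  0.026]
die38 0.88 [372. 502.] 368 [363 493] [383 514] [ 0.257 -0.4    0.026]
die38 0.87 [277. 394.] 267 [268 384] [285 402] [ 0.469 -0.146  0.026]
die38 0.6 [287. 308.] 60 [283 306] [291 314] [0.441 0.049 0.026]
die38 0.6 [286. 274.] 223 [280 265] [295 281] [0.442 0.128 0.026]
die46 0.88 [358. 463.] 322 [355 453] [375 473] [ 0.286 -0.309  0.026]
die46 0.88 [372. 502.] 368 [363 493] [383 514] [ 0.257 -0.4    0.026]
die46 0.87 [277. 394.] 267 [268 384] [285 402] [ 0.469 -0.146  0.026]
die46 0.6 [287. 308.] 60 [283 306] [291 314] [0.441 0.049 0.026]
die46 0.6 [286. 274.] 223 [280 265] [295 281] [0.442 0.128 0.026]
keeper 0.62 [283. 442.] 1134 [223 430] [342 449] [ 0.458 -0.258  0.012]
rack 0.96 [191. 323.] 3876 [166 265] [217 382] [0.665 0.023 0.008]
press 0.8 [203. 524.] 5012 [165 477] [255 565] [ 0.652 -0.456  0.   ]
```

```bash
cat >> h.py <<'E'
def togo(p,yaw):
    """tool-frame shift (mm) and spin (rad) from measured pose to TCP p, tool x at world yaw deg"""
    o=env.observe();R=o['tool_rot']
    d=R.T@(np.array(p)-o['position'])*1000
    y0=np.arctan2(R[1,0],R[0,0]); s=-(np.radians(yaw)-y0); s=(s+np.pi)%(2*np.pi)-np.pi
    print('t',o['time_s'],'at',o['position'].round(4),'yaw',np.degrees(y0).round(2),'go',d.round(1),'spin',s.round(4))
    return d,s
def rect(m,cam,z,obs=None):
    c=max(cv2.findContours(m.astype(np.uint8),cv2.RETR_EXTERNAL,cv2.CHAIN_APPROX_NONE)[0],key=len)[:,0,::-1]
    P=px2w(cam,c,z,obs)[:,:2]
    (cen,(w,h),a)=cv2.minAreaRect((P*1000).astype(np.float32))
    b=cv2.boxPoints((cen,(w,h),a)); e=[b[1]-b[0],b[2]-b[1]]; e=max(e,key=np.linalg.norm)
    return np.array(cen)/1000,(round(w,1),round(h,1)),np.degrees(np.arctan2(e[1],e[0]))%180
E
python3 - <<'E'
from h import *
for n,z in [('keeper',.012),('rack',.03)]:
    r=env.silhouettes('top',n)[0]; print(n,rect(r['region'],'top',z))
togo([.50,.02,.25],99.5)
E
```

```text
keeper (array([ 0.45924078, -0.2547058 ]), (276.6, 26.1), np.float32(6.301999))
rack (array([0.66020203, 0.02039201]), (80.2, 264.9), np.float32(101.53775))
t 0.6 at [ 0.2232 -0.5027  0.2313] yaw 23.94 go [ 465.1 -365.4  -18.6] spin -1.3188
```

Emit:
{"name": "move_arm", "arguments": {
  "moves": [
    [465,-365,-19,-1.345],
    [465,-365,-19,-1.345],
    [465,-365,-19,-1.345],
    [465,-365,-19,-1.345],
    [465,-365,-19,-1.345],
    [465,-365,-19,-1.345],
    [465,-365,-19,-1.345],
    [465,-365,-19,-1.345],
    [465,-365,-19,-1.345],
    [465,-365,-19,-1.345],
    [465,-365,-19,-1.345],
    [465,-365,-19,-1.345],
    [465,-365,-19,-1.345],
    [465,-365,-19,-1.345],
    [465,-365,-19,-1.345],
    [465,-365,-19,-1.345]
  ],
  "grip": 0
}}

```text
time_s: 2.2
position: [0.4997, 0.0185, 0.2504]
tool_rot: [[-0.189, 0.982, -0.0], [0.982, 0.189, -0.0], [-0.0, -0.0, -1.0]]
ft_force: [0.5, 0.9, -0.1]
grip_width: 0.0854
```

```bash
python3 - <<'E'
from h import *
import pickle
o=env.observe(); im=env.get_image('wrist'); save('w1',im); np.save('w1.npy',im); pickle.dump(o,open('w1.pkl','wb'))
print(o['position'],np.abs(o['qvel']).max(),o['time_s'])
for n,z in [('die46',.026),('keeper',.012),('rack',.008),('cup',0.02)]:
    for r in env.silhouettes('wrist',n)[:7]:
        m=r['region']; rr=np.argwhere(m)
        print(n,round(r['conf'],2),np.round(r['point']),m.sum(),rr.min(0),rr.max(0), px2w('wrist',r['point'],z,o)[0].round(3),rect(m,'wrist',z,o))
E
```

```text
[0.49972932 0.01852535 0.25040702] 0.10946928909259714 2.2
die46 0.77 [156. 262.] 427 [148 252] [171 275] [0.438 0.051 0.026] (array([0.43980753, 0.0482974 ]), (23.9, 20.3), np.float32(36.860355))
die46 0.72 [233. 243.] 801 [218 230] [250 261] [ 0.429 -0.032  0.026] (array([ 0.4326055 , -0.03344685]), (37.5, 30.2), np.float32(66.70925))
die46 0.7 [ 68. 273.] 1387 [ 46 253] [ 90 292] [0.436 0.133 0.026] (array([0.43548767, 0.13169098]), (36.2, 37.1), np.float32(166.03192))
die46 0.57 [323. 261.] 1456 [302 242] [346 282] [ 0.464 -0.136  0.026] (array([ 0.46561914, -0.13695221]), (58.8, 45.7), np.float32(84.54373))
die46 0.47 [468.  99.] 107 [452  92] [475 105] [ 0.277 -0.406  0.026] (array([ 0.27727866, -0.39934744]), (50.2, 6.8), np.float32(68.698524))
keeper 0.63 [395. 259.] 3083 [381 193] [414 351] [ 0.476 -0.251  0.012] (array([ 0.4933476, -0.2577464]), (204.7, 50.9), np.float32(6.5552025))
rack 0.9 [199. 461.] 16984 [ 89 417] [343 524] [0.653 0.045 0.008] (array([0.66724426, 0.01112497]), (91.2, 293.3), np.float32(101.42069))
cup 0.88 [296. 540.] 1562 [271 516] [315 568] [ 0.773 -0.045  0.02 ] (array([ 0.77545508, -0.04410109]), (43.5, 71.3), np.float32(148.24414))
cup 0.4 [ 70. 274.] 1507 [ 45 252] [ 90 293] [0.437 0.131 0.02 ] (array([0.43468216, 0.13283833]), (38.6, 39.1), np.float32(100.784775))
```

View pics/w1.png

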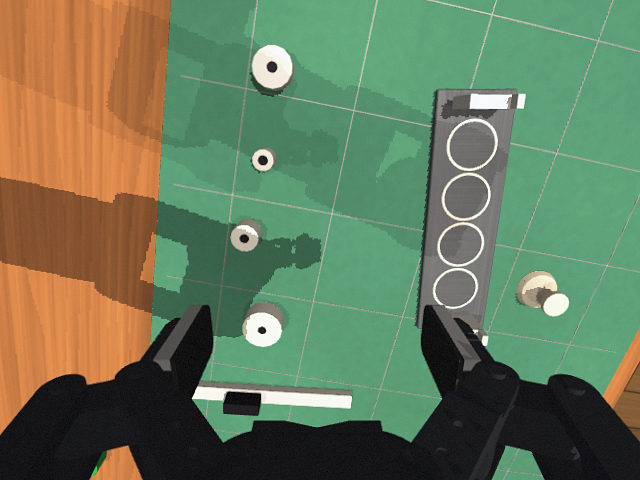

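The wrist view shows die38 at (272,67), die22 at (262,160), die30 at (244,238), die46 at (262,330) and the four rings near column 465. I'll fit circles to the rings and the die tops.

```bash
cat >> h.py <<'E'
def circ(P):
    A=np.c_[2*P[:,:2],np.ones(len(P))]; b=(P[:,:2]**2).sum(1)
    s=np.linalg.lstsq(A,b,rcond=None)[0]; return s[:2],np.sqrt(s[2]+s[0]**2+s[1]**2)
def dot(im,rc,obs,z=.026,half=8):
    r,c=map(int,rc); g=im[r-half:r+half+1,c-half:c+half+1].max(2).astype(float)
    w=(g<np.percentile(g,90)*0.55); n,l,st,ce=cv2.connectedComponentsWithStats(w.astype(np.uint8))
    ks=[k for k in range(1,n)]
    k=min(ks,key=lambda k:np.hypot(*(ce[k]-half))-0.05*st[k,4]); 
    return px2w('wrist',[ce[k][1]+r-half,ce[k][0]+c-half],z,obs)[0],st[k,4]
def ring(im,rc,obs,rad,z=.008):
    """sub-pixel ring centre: brightest point along radial rays in the projected circle, iterated"""
    c0=px2w('wrist',rc,z,obs)[0]; g=cv2.GaussianBlur(im.min(2).astype(np.float32),(0,0),.7)
    for it in range(4):
        pts=[]
        rr=np.linspace(rad-.006,rad+.005,45) if it else np.linspace(rad-.010,rad+.008,60)
        for a in np.linspace(0,2*np.pi,72,endpoint=False):
            P=np.c_[c0[0]+rr*np.cos(a),c0[1]+rr*np.sin(a),np.full(len(rr),z)]
            px=w2px('wrist',P,obs).astype(np.float32)
            v=cv2.remap(g,px[:,1][None],px[:,0][None],cv2.INTER_LINEAR)[0]
            if v.max()<np.median(v)+40: continue
            w=np.clip(v-(v.max()+np.median(v))/2,0,None); pts.append((P*w[:,None]).sum(0)/w.sum())
        pts=np.array(pts); c,r=circ(pts)
        e=np.abs(np.hypot(*(pts[:,:2]-c).T)-r); c,r=circ(pts[e<=np.percentile(e,80)])
        c0=np.array([c[0],c[1],z])
    return c,r,len(pts),e.mean()
E
python3 - <<'E'
from h import *
import pickle
im=np.load('w1.npy'); o=pickle.load(open('w1.pkl','rb'))
R=[]
for rc in [(144,472),(197,466),(244,460),(288,454)]:
    c,r,n,e=ring(im,rc,o,.0255); R.append(c); print('ring',c.round(4),r.round(4),n,e.round(5))
R=np.array(R); print(np.linalg.norm(np.diff(R,axis=0),axis=1),R.mean(0)); d=R[0]-R[3]; print('rack yaw',np.degrees(np.arctan2(d[1],d[0])))
for n,rc in [('38',(67,272)),('22',(160,262)),('30',(238,244)),('46',(330,262))]:
    print(n,dot(im,rc,o))
E
```

```text
ring [0.6463 0.1013] 0.025 72 0.00032
ring [0.6572 0.0478] 0.025 72 0.00051
ring [ 0.6682 -0.0056] 0.025 72 0.00058
ring [ 0.6791 -0.0589] 0.025 71 0.00031
[0.05455377 0.05457884 0.05444552] [0.66268397 0.02114698]
rack yaw 101.59819963473738
38 (array([0.43444831, 0.13322787, 0.026     ]), np.int32(90))
22 (array([0.43871423, 0.04706642, 0.026     ]), np.int32(74))
30 (array([ 0.43123611, -0.03771817,  0.026     ]), np.int32(62))
46 (array([ 0.46580132, -0.14547455,  0.026     ]), np.int32(47))
```

```bash
python3 - <<'E'
from h import *
togo([.6791,-.0589,.108],101.6)
togo([.6463,.1013,.108],101.6)
E
```

```text
t 2.45 at [0.5    0.0191 0.2504] yaw 100.95 go [-110.6  161.1  142.4] spin -0.0114
t 2.45 at [0.5    0.0191 0.2504] yaw 100.95 go [ 52.9 159.3 142.4] spin -0.0114
```

Emit:
{"name": "move_arm", "arguments": {
  "moves": [
    [-110,161,60,-0.011],
    [-110,161,60,-0.011],
    [-110,161,60,-0.011],
    [-110,161,142,-0.011],
    [-110,161,142,-0.011],
    [-110,161,142,-0.011],
    [-110,161,142,-0.011],
    [-110,161,142,-0.011]
  ]
}}

```text
time_s: 3.25
position: [0.6794, -0.0575, 0.1109]
tool_rot: [[-0.202, 0.979, 0.003], [0.979, 0.202, -0.001], [-0.001, 0.003, -1.0]]
ft_force: [0.2, -0.0, 0.5]
grip_width: 0.0854
```

```bash
cat > rg.py <<'E'
from h import *
import sys
# usage: rg.py picname ; measures every ring in view
o=env.observe(); im=env.get_image('wrist'); save(sys.argv[1],im)
print(o['time_s'],o['position'].round(4),np.abs(o['qvel']).max().round(2))
for P in [(.6791,-.0589),(.6682,-.0056),(.6572,.0478),(.6463,.1013)]:
    px=w2px('wrist',[P[0],P[1],.008],o)[0]
    if 40<px[0]<440 and 60<px[1]<580:
        try:
            c,r,n,e=ring(im,px,o,.025); print(px.round(),'ring',c.round(4),r.round(4),n,e.round(5), 'rel tool mm',((np.r_[c,.008]-o['position'])@o['tool_rot']*1000).round(1))
        except Exception as ex: print(ex)
E
python3 rg.py r1
```

```text
3.25 [ 0.6794 -0.0575  0.1109] 1.47
[238. 316.] ring [ 0.6773 -0.0592] 0.0251 71 0.0002 rel tool mm [ -1.1  -2.6 102.9]
[160. 317.] ring [ 0.6662 -0.0054] 0.0251 72 0.0003 rel tool mm [ 53.8  -2.6 102.8]
[ 71. 317.] ring [0.6552 0.0485] 0.0251 72 0.00029 rel tool mm [108.8  -2.6 102.7]
```

View pics/r1.png

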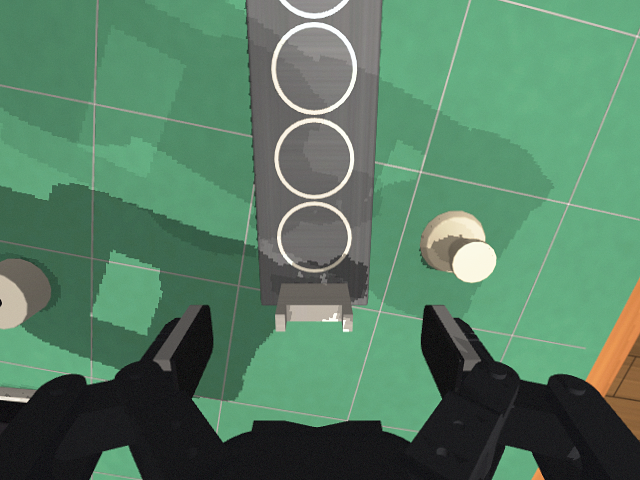

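```bash
python3 - <<'E'
from h import *
togo([.4387,.0471,.126],101.6)
E
```

```text
t 3.3 at [ 0.6794 -0.0574  0.1115] yaw 101.66 go [ 150.9 -214.6  -15.6] spin 0.001
```

Emit:
{"name": "move_arm", "arguments": {
  "moves": [
    [151,-214,-16,0],
    [151,-214,-16,0],
    [151,-214,-16,0],
    [151,-214,-16,0],
    [151,-214,-16,0],
    [151,-214,-16,0],
    [151,-214,-16,0],
    [151,-214,-16,0],
    [151,-214,-16,0]
  ]
}}

```text
time_s: 4.2
position: [0.4406, 0.0465, 0.1248]
tool_rot: [[-0.201, 0.98, 0.002], [0.98, 0.201, -0.0], [-0.001, 0.002, -1.0]]
ft_force: [-0.4, -0.8, 0.3]
grip_width: 0.0856
```

```bash
cat > dd.py <<'E'
from h import *
import sys
# usage: dd.py picname x y [z]: measure dot near world x,y
o=env.observe(); im=env.get_image('wrist'); save(sys.argv[1],im)
z=float(sys.argv[4]) if len(sys.argv)>4 else .026
px=w2px('wrist',[float(sys.argv[2]),float(sys.argv[3]),z],o)[0]
P,n=dot(im,px,o,z,14); 
print(o['time_s'],o['position'].round(4),'qv',np.abs(o['qvel']).max().round(2),'guess px',px.round(),'dot px',w2px('wrist',P,o)[0].round(1),n,P.round(4),'rel tool mm',((P-o['position'])@o['tool_rot']*1000).round(1))
r=np.array(px,int);
cv2.imwrite('pics/'+sys.argv[1]+'c.png',cv2.resize(im[max(r[0]-50,0):r[0]+50,max(r[1]-50,0):r[1]+50,::-1],None,fx=4,fy=4))
E
python3 dd.py d22a .4387 .0471
```

```text
4.2 [0.4406 0.0465 0.1248] qv 0.61 guess px [237. 315.] dot px [237.9 315.6] 148 [0.4394 0.0463 0.026 ] rel tool mm [ 0.1 -1.4 98.8]
```

View pics/d22a.png

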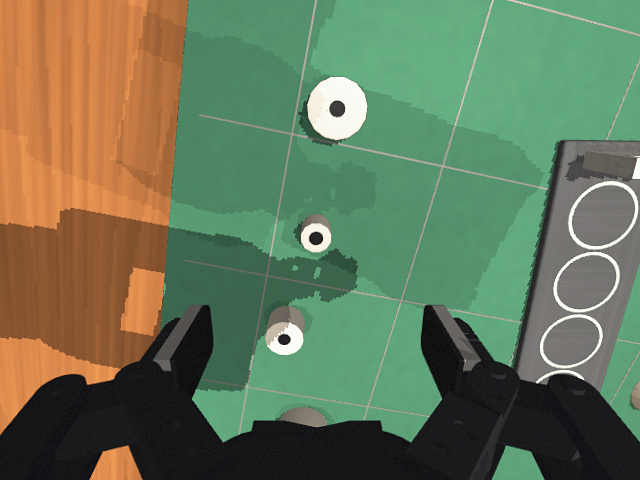

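Emit:
{"name": "move_arm", "arguments": {
  "moves": [
    [0,-1.4,50,0],
    [0,-1.4,90,0],
    [0,-1.4,110,0],
    [0,-1.4,118,0],
    [0,-1.4,121,0],
    [0,-1.4,121,0],
    [0,-1.4,121,0],
    [0,-1.4,121,0]
  ],
  "grip": 0
}}

```text
time_s: 5.05
position: [0.4382, 0.0467, 0.0041]
tool_rot: [[-0.202, 0.979, 0.002], [0.979, 0.202, -0.0], [-0.001, 0.002, -1.0]]
ft_force: [0.7, 0.4, 0.0]
grip_width: 0.0853
```

Emit:
{"name": "move_arm", "arguments": {
  "moves": [
    [0,0,0,0],
    [0,0,0,0],
    [0,0,0,0],
    [0,0,0,0],
    [0,0,0,0],
    [0,0,0,0],
    [0,0,0,0],
    [0,0,0,0],
    [0,0,0,0],
    [0,0,0,0]
  ],
  "grip": 1,
  "grip_force": 40
}}

```text
time_s: 6.05
position: [0.4377, 0.0468, 0.0035]
tool_rot: [[-0.202, 0.979, 0.0], [0.979, 0.202, -0.0], [-0.0, 0.0, -1.0]]
ft_force: [-1.3, 0.4, 5.7]
grip_width: 0.0205
```

```bash
python3 dd.py d22b .439 .0463; python3 - <<'E'
from h import *
print(env.observe()['grip_width'])
togo([.6773,-.0592,.108],101.6)
E
```

```text
6.05 [0.4377 0.0468 0.0035] qv 0.08 guess px [340. 322.] dot px [343.1 317.4] 450 [0.4377 0.0446 0.026 ] rel tool mm [ -2.1  -0.5 -22.5]
0.02080405769101686
t 6.1 at [0.4377 0.0468 0.0035] yaw 101.63 go [-152.2  213.3 -104.5] spin 0.0005
```

View pics/d22b.png

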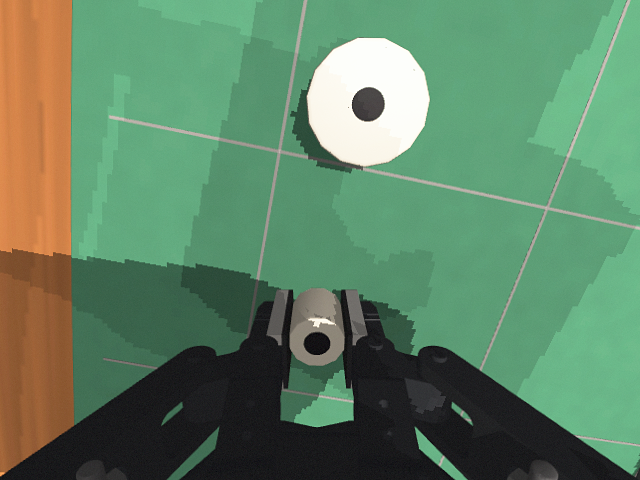

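Emit:
{"name": "move_arm", "arguments": {
  "moves": [
    [0,0,-45,0],
    [0,0,-85,0],
    [-30,42,-100,0],
    [-60,85,-100,0],
    [-90,127,-100,0],
    [-120,170,-100,0],
    [-151.4,213.7,-100,0],
    [-151.4,213.7,-100,0],
    [-151.4,213.7,-100,0],
    [-151.4,213.7,-100,0],
    [-151.4,213.7,-100,0],
    [-151.4,213.7,-60,0],
    [-151.4,213.7,-30,0],
    [-151.4,213.7,-14,0],
    [-151.4,213.7,-10,0],
    [-151.4,213.7,-10,0],
    [-151.4,213.7,-10,0],
    [-151.4,213.7,-10,0]
  ]
}}

```text
time_s: 7.9
position: [0.678, -0.0585, 0.0148]
tool_rot: [[-0.202, 0.979, 0.002], [0.979, 0.202, -0.001], [-0.001, 0.002, -1.0]]
ft_force: [0.1, -0.8, -0.5]
grip_width: 0.0207
```

```bash
python3 - <<'E'
from h import *
o=env.observe(); print(o['position'],o['ft_force'],o['grip_width']); im=env.get_image('wrist'); save('p22',im)
E
```

```text
[ 0.67801003 -0.0584507   0.01479087] [ 0.06897001 -0.77061385 -0.5436994 ] 0.02071053723907579
```

View pics/p22.png

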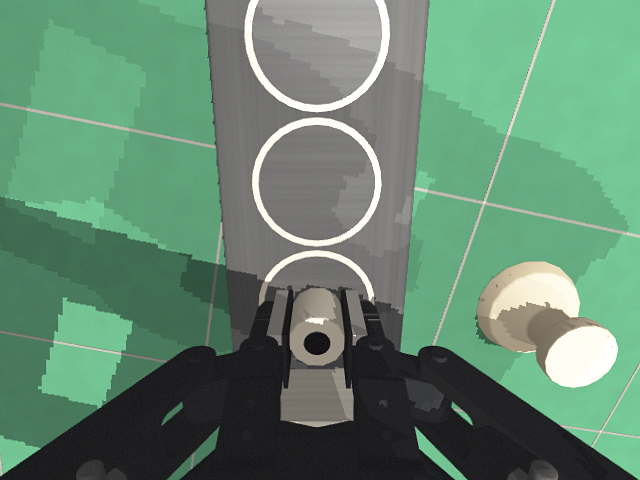

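The die is over the end ring: die at column 317, ring at about 317. I'll lower it the last 2 mm and release.

Emit:
{"name": "move_arm", "arguments": {
  "moves": [
    [0,0,1.5,0],
    [0,0,1.8,0],
    [0,0,1.8,0],
    [0,0,1.8,0]
  ]
}}

```text
time_s: 8.35
position: [0.6775, -0.0584, 0.0116]
tool_rot: [[-0.202, 0.979, 0.0], [0.979, 0.202, 0.0], [0.0, 0.0, -1.0]]
ft_force: [-0.3, -0.6, 0.6]
grip_width: 0.0206
```

Emit:
{"name": "move_arm", "arguments": {
  "moves": [
    [0,0,0,0],
    [0,0,0,0],
    [0,0,0,0],
    [0,0,0,0],
    [0,0,0,0]
  ],
  "grip": 0.3
}}

```text
time_s: 8.85
position: [0.6775, -0.0584, 0.0115]
tool_rot: [[-0.202, 0.979, -0.0], [0.979, 0.202, 0.0], [0.0, -0.0, -1.0]]
ft_force: [-0.5, -0.9, -0.2]
grip_width: 0.0604
```

Emit:
{"name": "move_arm", "arguments": {
  "moves": [
    [0,0,-30,0],
    [0,0,-65,0],
    [0,0,-96,0],
    [0,0,-96,0],
    [0,0,-96,0],
    [0,0,-96,0],
    [0,0,-96,0],
    [0,0,-96,0]
  ],
  "grip": 0
}}

```text
time_s: 9.65
position: [0.6772, -0.0583, 0.1065]
tool_rot: [[-0.202, 0.979, -0.002], [0.979, 0.202, 0.0], [0.001, -0.001, -1.0]]
ft_force: [0.3, 0.2, -0.4]
grip_width: 0.0855
```

```bash
python3 rg.py r2;  python3 dd.py d22c .6773 -.059 .034; python3 - <<'E'
from h import *
togo([.4312,-.0377,.126],101.6)
E
```

```text
9.65 [ 0.6772 -0.0583  0.1065] 0.27
[240. 320.] ring [ 0.6762 -0.0557] 0.0237 69 0.0017 rel tool mm [ 2.7 -0.3 98.5]
[161. 321.] ring [ 0.6662 -0.0054] 0.0251 72 0.0003 rel tool mm [54.   0.  98.6]
[ 70. 321.] ring [0.6551 0.0485] 0.0251 72 0.00028 rel tool mm [109.    0.   98.6]
9.7 [ 0.6773 -0.0583  0.1068] qv 0.21 guess px [252. 318.] dot px [252.6 316.9] 176 [ 0.6769 -0.0594  0.034 ] rel tool mm [-1.  -0.5 72.8]
t 9.75 at [ 0.6774 -0.0584  0.1069] yaw 101.63 go [  69.9 -237.   -18.8] spin 0.0005
```

View pics/r2.png

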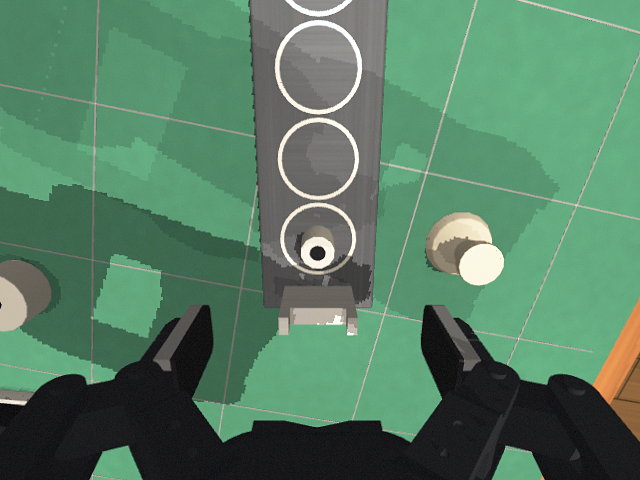

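die22 stands within 0.5 mm of its ring. Next is die30.

Emit:
{"name": "move_arm", "arguments": {
  "moves": [
    [70,-237,-19,0],
    [70,-237,-19,0],
    [70,-237,-19,0],
    [70,-237,-19,0],
    [70,-237,-19,0],
    [70,-237,-19,0],
    [70,-237,-19,0],
    [70,-237,-19,0],
    [70,-237,-19,0],
    [70,-237,-19,0],
    [70,-237,-19,0]
  ]
}}

```text
time_s: 10.85
position: [0.4317, -0.0377, 0.1263]
tool_rot: [[-0.202, 0.979, -0.0], [0.979, 0.202, 0.0], [0.0, -0.0, -1.0]]
ft_force: [0.2, -0.2, -0.4]
grip_width: 0.0853
```

```bash
python3 dd.py d30a .4312 -.0377
```

```text
10.85 [ 0.4317 -0.0377  0.1263] qv 0.23 guess px [237. 317.] dot px [237.7 318. ] 142 [ 0.4319 -0.0378  0.026 ] rel tool mm [ -0.2   0.3 100.3]
```

View pics/d30a.png

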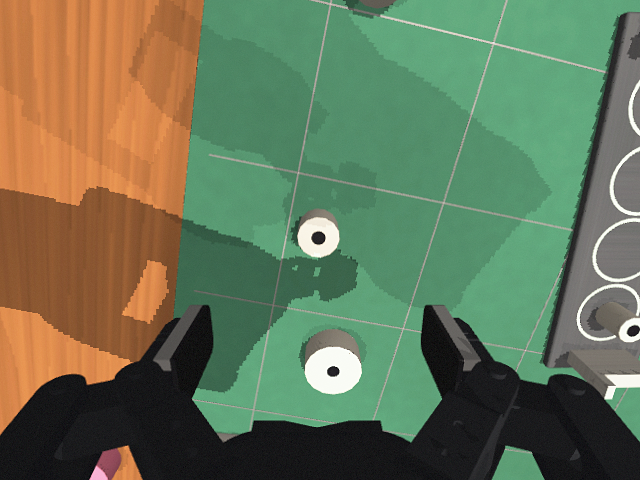

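Emit:
{"name": "move_arm", "arguments": {
  "moves": [
    [0,1,50,0],
    [0,1,90,0],
    [0,1,110,0],
    [0,1,119,0],
    [0,1,122.5,0],
    [0,1,122.5,0],
    [0,1,122.5,0],
    [0,1,122.5,0]
  ]
}}

```text
time_s: 11.7
position: [0.4327, -0.0376, 0.0049]
tool_rot: [[-0.202, 0.979, 0.002], [0.979, 0.202, -0.001], [-0.001, 0.002, -1.0]]
ft_force: [-1.1, 0.4, 0.3]
grip_width: 0.0855
```

Emit:
{"name": "move_arm", "arguments": {
  "moves": [
    [0,0,0,0],
    [0,0,0,0],
    [0,0,0,0],
    [0,0,0,0],
    [0,0,0,0],
    [0,0,0,0],
    [0,0,0,0],
    [0,0,0,0]
  ],
  "grip": 1,
  "grip_force": 40
}}

```text
time_s: 12.5
position: [0.4323, -0.0374, 0.0043]
tool_rot: [[-0.202, 0.979, 0.0], [0.979, 0.202, -0.0], [-0.0, 0.0, -1.0]]
ft_force: [-0.6, -0.1, 5.4]
grip_width: 0.0285
```

```bash
cat > place.py <<'E'
from h import *
import sys
# place.py dotx doty ringindex : shift from the (grasping) pose to placing pose
o=env.observe(); R=o['tool_rot']; ax=np.array([-.2012,.9796]); ay=np.array([.9796,.2012])
r=np.array([.6773,-.0593])+(int(sys.argv[3])-1)*.054*ax
if len(sys.argv)>5: r=np.array([float(sys.argv[4]),float(sys.argv[5])])
d=np.array([float(sys.argv[1]),float(sys.argv[2])])
p=o['position'][:2]; print(o['position'].round(4),o['grip_width'])
off=(d-p)@ax; T=r+ay*.0008-ax*off
print('die offset in hand (tool x mm)',off*1000,'target',T.round(4)); togo([T[0],T[1],o['position'][2]+.0083],101.6)
E
python3 place.py .4319 -.0378 2
```

```text
[ 0.4323 -0.0374  0.0043] 0.028481532753148006
die offset in hand (tool x mm) -0.2798225484560437 target [ 0.6672 -0.006 ]
t 12.5 at [ 0.4323 -0.0374  0.0043] yaw 101.63 go [-16.5 236.4  -8.2] spin 0.0005
```

Emit:
{"name": "move_arm", "arguments": {
  "moves": [
    [0,0,-45,0],
    [0,0,-85,0],
    [-3,42,-100,0],
    [-6,85,-100,0],
    [-9,127,-100,0],
    [-12,170,-100,0],
    [-15,210,-100,0],
    [-16.5,236.4,-100,0],
    [-16.5,236.4,-100,0],
    [-16.5,236.4,-100,0],
    [-16.5,236.4,-100,0],
    [-16.5,236.4,-60,0],
    [-16.5,236.4,-30,0],
    [-16.5,236.4,-14,0],
    [-16.5,236.4,-10,0],
    [-16.5,236.4,-8.4,0],
    [-16.5,236.4,-8.4,0],
    [-16.5,236.4,-8.4,0],
    [-16.5,236.4,-8.4,0],
    [-16.5,236.4,-8.4,0]
  ]
}}

```text
time_s: 14.5
position: [0.6673, -0.0059, 0.013]
tool_rot: [[-0.202, 0.979, 0.001], [0.979, 0.202, -0.0], [-0.0, 0.001, -1.0]]
ft_force: [-0.2, -0.3, 0.0]
grip_width: 0.029
```

```bash
python3 - <<'E'
from h import *
o=env.observe(); print(o['position'],o['ft_force'],o['grip_width']); im=env.get_image('wrist'); save('p30',im)
E
```

```text
[ 0.66730151 -0.00592832  0.01296078] [-0.21852559 -0.34157313  0.01176376] 0.02895395143793366
```

View pics/p30.png

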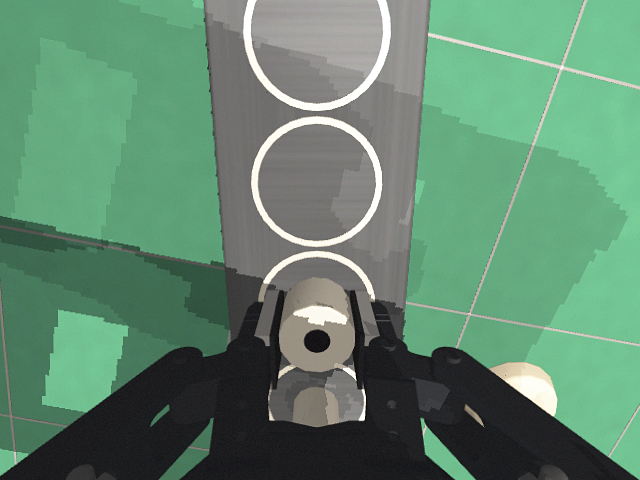

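die30 sits centred in its ring: die at column 317, next ring at column 316.5. I'll release it.

Emit:
{"name": "move_arm", "arguments": {
  "moves": [
    [0,0,0,0],
    [0,0,0,0],
    [0,0,0,0],
    [0,0,0,0],
    [0,0,0,0],
    [0,0,0,0],
    [0,0,0,0],
    [0,0,-20,0],
    [0,0,-60,0],
    [54,0,-95,0],
    [54,0,-95,0],
    [54,0,-95,0],
    [54,0,-95,0],
    [54,0,-95,0],
    [54,0,-95,0]
  ],
  "grip": 0.25
}}

```text
time_s: 16.05
position: [0.656, 0.046, 0.1061]
tool_rot: [[-0.2, 0.98, -0.002], [0.98, 0.2, 0.0], [0.0, -0.002, -1.0]]
ft_force: [1.1, -0.3, -0.2]
grip_width: 0.0644
```

```bash
python3 rg.py r3;  python3 dd.py d30c .6664 -.0064 .034; python3 - <<'E'
from h import *
togo([.4344,.1332,.126],101.6)
E
```

```text
16.05 [0.656  0.046  0.1061] 0.36
[367. 320.] ring [ 0.6777 -0.0607] 0.0251 56 0.00077 rel tool mm [-108.9    0.    98.1]
[306. 320.] ring [ 0.6666 -0.007 ] 0.0251 55 0.00029 rel tool mm [-54.1  -0.   98.1]
[236. 320.] ring [0.6556 0.0467] 0.0251 70 0.00035 rel tool mm [ 0.7 -0.1 98.1]
[157. 320.] ring [0.6445 0.1005] 0.0251 72 0.0002 rel tool mm [55.6 -0.1 98.2]
16.1 [0.6561 0.0461 0.1064] qv 0.31 guess px [325. 317.] dot px [326.8 317.4] 144 [ 0.6668 -0.0074  0.034 ] rel tool mm [-54.5  -0.1  72.4]
t 16.15 at [0.6562 0.0462 0.1066] yaw 101.58 go [ 129.7 -199.8  -19.1] spin -0.0004
```

View pics/r3.png

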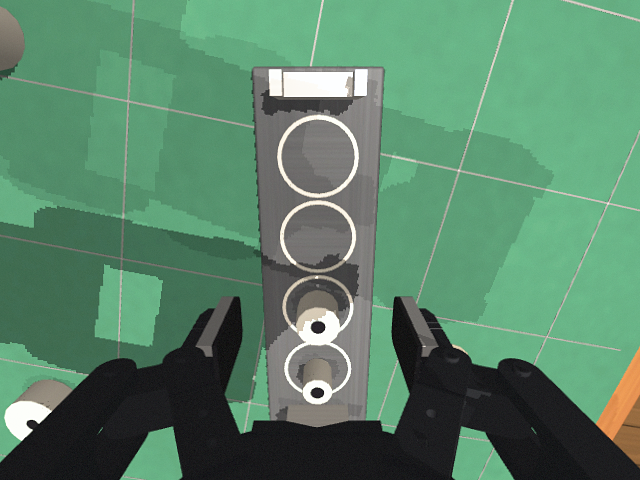

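Both placed dies agree with their rings to under 0.5 mm. Next is die38.

Emit:
{"name": "move_arm", "arguments": {
  "moves": [
    [130,-200,-19,0],
    [130,-200,-19,0],
    [130,-200,-19,0],
    [130,-200,-19,0],
    [130,-200,-19,0],
    [130,-200,-19,0],
    [130,-200,-19,0],
    [130,-200,-19,0],
    [130,-200,-19,0],
    [130,-200,-19,0]
  ],
  "grip": 0
}}

```text
time_s: 17.15
position: [0.4348, 0.1336, 0.1261]
tool_rot: [[-0.201, 0.98, -0.0], [0.98, 0.201, 0.0], [0.0, -0.0, -1.0]]
ft_force: [-0.3, -1.0, -1.0]
grip_width: 0.0854
```

```bash
python3 dd.py d38a .4344 .1322
```

```text
17.15 [0.4348 0.1336 0.1261] qv 0.27 guess px [239. 317.] dot px [240.5 317.8] 140 [0.4353 0.1315 0.026 ] rel tool mm [-2.200e+00  1.000e-01  1.001e+02]
```

View pics/d38a.png

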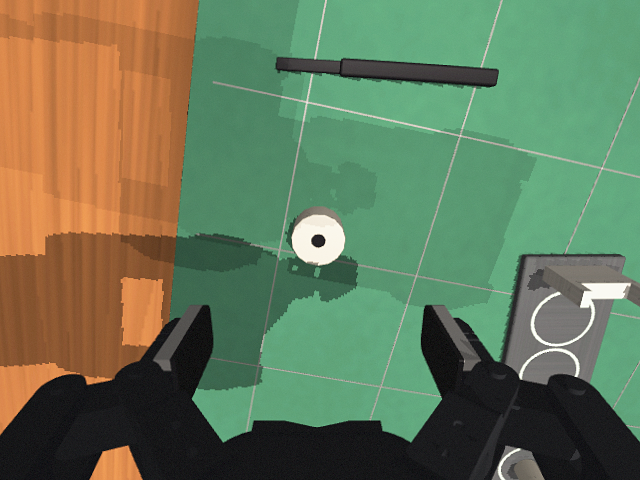

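Emit:
{"name": "move_arm", "arguments": {
  "moves": [
    [-2,1,50,0],
    [-2,1,90,0],
    [-2,1,110,0],
    [-2,1,119,0],
    [-2,1,122.5,0],
    [-2,1,122.5,0],
    [-2,1,122.5,0],
    [-2,1,122.5,0]
  ]
}}

```text
time_s: 18.0
position: [0.436, 0.1323, 0.0048]
tool_rot: [[-0.202, 0.979, 0.002], [0.979, 0.202, 0.0], [-0.0, 0.002, -1.0]]
ft_force: [-0.2, 0.4, 0.0]
grip_width: 0.0856
```

Emit:
{"name": "move_arm", "arguments": {
  "moves": [
    [0,0,0,0],
    [0,0,0,0],
    [0,0,0,0],
    [0,0,0,0],
    [0,0,0,0],
    [0,0,0,0],
    [0,0,0,0],
    [0,0,0,0]
  ],
  "grip": 1,
  "grip_force": 40
}}

```text
time_s: 18.8
position: [0.4356, 0.1322, 0.0043]
tool_rot: [[-0.202, 0.979, 0.0], [0.979, 0.202, 0.0], [-0.0, 0.0, -1.0]]
ft_force: [-1.6, -0.1, 5.2]
grip_width: 0.0365
```

```bash
python3 place.py .4353 .1315 3 .6556 .0467
```

```text
[0.4356 0.1322 0.0043] 0.03648237501497542
die offset in hand (tool x mm) -0.6814310487426593 target [0.6562 0.0475]
t 18.8 at [0.4356 0.1322 0.0043] yaw 101.63 go [-127.5  199.1   -8.2] spin 0.0006
```

Emit:
{"name": "move_arm", "arguments": {
  "moves": [
    [0,0,-45,0],
    [0,0,-85,0],
    [-23,38,-100,0],
    [-48,77,-100,0],
    [-73,115,-100,0],
    [-98,153,-100,0],
    [-122,190,-100,0],
    [-127.5,199.1,-100,0],
    [-127.5,199.1,-100,0],
    [-127.5,199.1,-100,0],
    [-127.5,199.1,-100,0],
    [-127.5,199.1,-60,0],
    [-127.5,199.1,-30,0],
    [-127.5,199.1,-14,0],
    [-127.5,199.1,-10,0],
    [-127.5,199.1,-8.3,0],
    [-127.5,199.1,-8.3,0],
    [-127.5,199.1,-8.3,0],
    [-127.5,199.1,-8.3,0],
    [-127.5,199.1,-8.3,0]
  ]
}}

```text
time_s: 20.8
position: [0.6564, 0.0475, 0.0127]
tool_rot: [[-0.202, 0.979, 0.001], [0.979, 0.202, -0.0], [-0.0, 0.001, -1.0]]
ft_force: [0.1, -1.4, -0.0]
grip_width: 0.0364
```

Emit:
{"name": "move_arm", "arguments": {
  "moves": [
    [0,0,0,0],
    [0,0,0,0],
    [0,0,0,0],
    [0,0,0,0],
    [0,0,0,0],
    [0,0,0,0],
    [0,0,0,0],
    [0,0,-20,0],
    [0,0,-60,0],
    [54,0,-95,0],
    [54,0,-95,0],
    [54,0,-95,0],
    [54,0,-95,0],
    [54,0,-95,0],
    [54,0,-95,0],
    [54,0,-95,0]
  ],
  "grip": 0.15
}}

```text
time_s: 22.4
position: [0.6453, 0.0997, 0.1065]
tool_rot: [[-0.201, 0.98, -0.001], [0.98, 0.201, 0.0], [0.0, -0.001, -1.0]]
ft_force: [-0.1, -0.1, -0.0]
grip_width: 0.0727
```

```bash
python3 rg.py r4;  python3 dd.py d38c .6556 .0464 .034; python3 - <<'E'
from h import *
togo([.4658,-.144,.126],101.6)
E
```

```text
22.4 [0.6453 0.0997 0.1065] 0.31
[421. 319.] ring [ 0.6778 -0.0615] 0.0251 22 8e-05 rel tool mm [-164.4   -0.4   98.4]
[367. 319.] ring [ 0.6669 -0.0079] 0.0251 49 0.00097 rel tool mm [-109.7   -0.3   98.4]
[306. 319.] ring [0.6558 0.046 ] 0.0251 48 0.00062 rel tool mm [-54.7  -0.3  98.5]
[236. 320.] ring [0.6448 0.0996] 0.0251 71 0.00049 rel tool mm [ 0.  -0.4 98.5]
22.45 [0.6453 0.0998 0.1067] qv 0.36 guess px [326. 317.] dot px [327.4 317.2] 142 [0.6561 0.0457 0.034 ] rel tool mm [-55.2  -0.3  72.7]
t 22.5 at [0.6454 0.0999 0.1068] yaw 101.6 go [-202.9 -225.   -19.1] spin 0.0
```

View pics/r4.png

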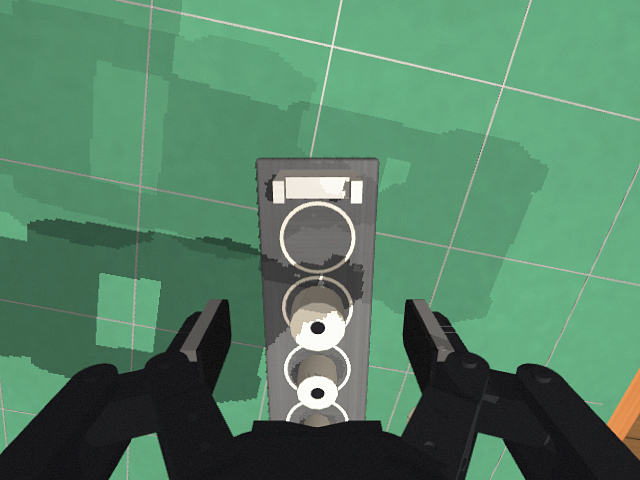

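die38 reads (0.6561, 0.0457) against its ring at (0.6558, 0.0460). Next is die46.

Emit:
{"name": "move_arm", "arguments": {
  "moves": [
    [-203,-225,-19,0],
    [-203,-225,-19,0],
    [-203,-225,-19,0],
    [-203,-225,-19,0],
    [-203,-225,-19,0],
    [-203,-225,-19,0],
    [-203,-225,-19,0],
    [-203,-225,-19,0],
    [-203,-225,-19,0],
    [-203,-225,-19,0],
    [-203,-225,-19,0],
    [-203,-225,-19,0]
  ],
  "grip": 0
}}

```text
time_s: 23.7
position: [0.4662, -0.1431, 0.1261]
tool_rot: [[-0.203, 0.979, -0.0], [0.979, 0.203, 0.0], [0.0, -0.0, -1.0]]
ft_force: [-0.9, 0.7, -0.6]
grip_width: 0.0854
```

```bash
python3 dd.py d46a .4658 -.144
```

```text
23.7 [ 0.4662 -0.1431  0.1261] qv 0.39 guess px [239. 317.] dot px [239.  316.9] 144 [ 0.4659 -0.1443  0.026 ] rel tool mm [ -1.1  -0.5 100.1]
```

View pics/d46a.png

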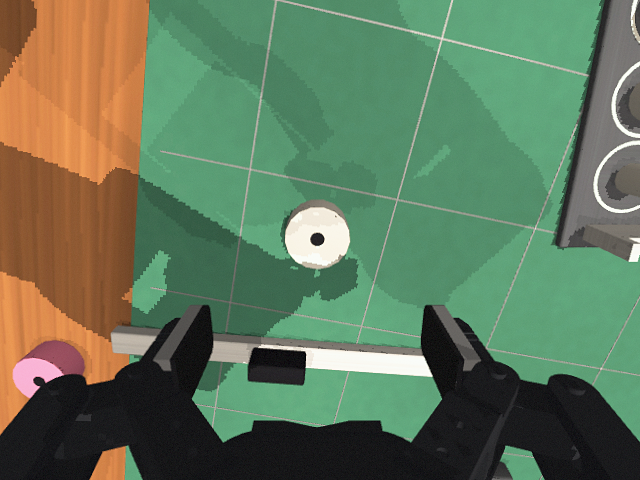

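Emit:
{"name": "move_arm", "arguments": {
  "moves": [
    [-1,0.3,50,0],
    [-1,0.3,90,0],
    [-1,0.3,110,0],
    [-1,0.3,119,0],
    [-1,0.3,122.5,0],
    [-1,0.3,122.5,0],
    [-1,0.3,122.5,0],
    [-1,0.3,122.5,0]
  ]
}}

```text
time_s: 24.55
position: [0.4668, -0.145, 0.0046]
tool_rot: [[-0.202, 0.979, 0.002], [0.979, 0.202, -0.001], [-0.001, 0.001, -1.0]]
ft_force: [-0.2, 0.8, -0.3]
grip_width: 0.0854
```

Emit:
{"name": "move_arm", "arguments": {
  "moves": [
    [0,0,0,0],
    [0,0,0,0],
    [0,0,0,0],
    [0,0,0,0],
    [0,0,0,0],
    [0,0,0,0],
    [0,0,0,0],
    [0,0,0,0]
  ],
  "grip": 1,
  "grip_force": 40
}}

```text
time_s: 25.35
position: [0.4665, -0.1448, 0.0042]
tool_rot: [[-0.202, 0.979, 0.0], [0.979, 0.202, -0.0], [-0.0, 0.0, -1.0]]
ft_force: [-1.4, 1.4, 5.9]
grip_width: 0.0446
```

```bash
python3 place.py .4659 -.1443 4 .6448 .0996
```

```text
[ 0.4665 -0.1448  0.0042] 0.044623975349828426
die offset in hand (tool x mm) 0.597502801691425 target [0.6457 0.0992]
t 25.35 at [ 0.4665 -0.1448  0.0042] yaw 101.63 go [202.8 224.7  -8.3] spin 0.0005
```

Emit:
{"name": "move_arm", "arguments": {
  "moves": [
    [0,0,-45,0],
    [0,0,-85,0],
    [30,33,-105,0],
    [60,66,-105,0],
    [90,100,-105,0],
    [120,133,-105,0],
    [150,166,-105,0],
    [180,200,-105,0],
    [202.8,224.7,-100,0],
    [202.8,224.7,-100,0],
    [202.8,224.7,-100,0],
    [202.8,224.7,-100,0],
    [202.8,224.7,-60,0],
    [202.8,224.7,-30,0],
    [202.8,224.7,-14,0],
    [202.8,224.7,-9,0],
    [202.8,224.7,-8.3,0],
    [202.8,224.7,-8.3,0],
    [202.8,224.7,-8.3,0],
    [202.8,224.7,-8.3,0]
  ]
}}

```text
time_s: 27.35
position: [0.6458, 0.099, 0.0125]
tool_rot: [[-0.201, 0.98, 0.001], [0.98, 0.201, 0.0], [-0.0, 0.001, -1.0]]
ft_force: [-0.4, 0.6, -0.5]
grip_width: 0.0443
```

```bash
python3 - <<'E'
from h import *
o=env.observe(); print(o['position'],o['ft_force'],o['grip_width']); im=env.get_image('wrist'); save('p46',im)
E
```

```text
[0.64576064 0.09896629 0.01246093] [-0.37074617  0.62495301 -0.50689074] 0.044279679889120016
```

View pics/p46.png

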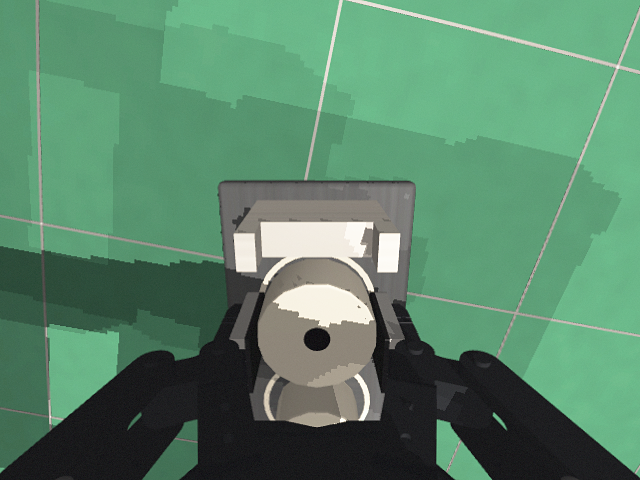

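Emit:
{"name": "move_arm", "arguments": {
  "moves": [
    [0,0,0,0],
    [0,0,0,0],
    [0,0,0,0],
    [0,0,0,0],
    [0,0,0,0],
    [0,0,0,0],
    [0,0,0,0],
    [0,0,-20,0],
    [0,0,-60,0],
    [0,0,-100,0],
    [-30,0,-140,0],
    [-60,0,-180,0],
    [-60,0,-180,0],
    [-60,0,-180,0],
    [-60,0,-180,0],
    [-60,0,-180,0],
    [-60,0,-180,0]
  ],
  "grip": 0.05
}}

```text
time_s: 29.1
position: [0.6573, 0.0411, 0.191]
tool_rot: [[-0.202, 0.979, -0.002], [0.979, 0.202, 0.0], [0.001, -0.002, -1.0]]
ft_force: [0.8, -0.7, 0.4]
grip_width: 0.0813
```

```bash
python3 rg.py r5;  for a in "a .6773 -.0593" "b .6664 -.0064" "c .6556 .0464" "d .6448 .0994"; do set -- $a; python3 dd.py e$1 $2 $3 .034; done; python3 - <<'E'
from h import *
togo([.459,-.2577,.25],6.4)
E
```

```text
29.1 [0.6573 0.0411 0.191 ] 0.49
[308. 319.] ring [ 0.6775 -0.0596] 0.0249 67 0.00039 rel tool mm [-102.9   -0.3  182.9]
[258. 319.] ring [ 0.6665 -0.0063] 0.025 67 0.00086 rel tool mm [-48.5  -0.3 182.9]
[202. 319.] ring [0.6552 0.05  ] 0.0233 44 0.00148 rel tool mm [  9.   0. 183.]
[140. 319.] ring [0.6475 0.1026] 0.0208 35 0.00022 rel tool mm [ 62.    3.1 183. ]
29.15 [0.6574 0.041  0.1912] qv 0.28 guess px [322. 317.] dot px [312.7 315.8] 277 [ 0.6746 -0.0501  0.034 ] rel tool mm [-92.8  -1.4 157.2]
29.2 [0.6575 0.0409 0.1914] qv 0.24 guess px [268. 316.] dot px [268.6 316.8] 88 [ 0.6667 -0.0065  0.034 ] rel tool mm [-48.3  -0.4 157.4]
29.25 [0.6576 0.0408 0.1916] qv 0.2 guess px [209. 317.] dot px [208.7 317. ] 100 [0.6558 0.0471 0.034 ] rel tool mm [  6.5  -0.4 157.6]
29.3 [0.6576 0.0407 0.1917] qv 0.26 guess px [144. 317.] dot px [142.1 316.7] 118 [0.6445 0.1006 0.034 ] rel tool mm [ 61.3  -0.6 157.7]
t 29.35 at [0.6576 0.0406 0.1918] yaw 101.64 go [-252.1 -254.8  -58.1] spin 1.6623
```

View pics/r5.png

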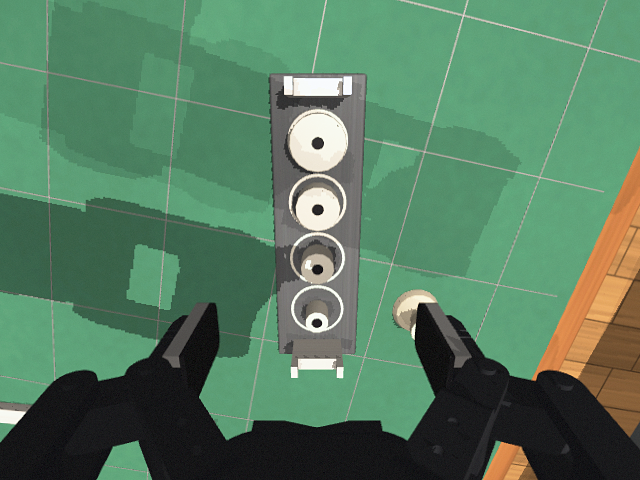

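All four dies are in order and on their rings. Next is the keeper bar.

Emit:
{"name": "move_arm", "arguments": {
  "moves": [
    [-252,-255,-58,1.66],
    [-252,-255,-58,1.66],
    [-252,-255,-58,1.66],
    [-252,-255,-58,1.66],
    [-252,-255,-58,1.66],
    [-252,-255,-58,1.66],
    [-252,-255,-58,1.66],
    [-252,-255,-58,1.66],
    [-252,-255,-58,1.66],
    [-252,-255,-58,1.66],
    [-252,-255,-58,1.66],
    [-252,-255,-58,1.66],
    [-252,-255,-58,1.66],
    [-252,-255,-58,1.66],
    [-252,-255,-58,1.66],
    [-252,-255,-58,1.66]
  ],
  "grip": 0
}}

```text
time_s: 30.95
position: [0.4587, -0.2578, 0.25]
tool_rot: [[0.993, 0.115, -0.0], [0.115, -0.993, 0.0], [-0.0, -0.0, -1.0]]
ft_force: [-0.2, -0.1, 0.1]
grip_width: 0.0854
```

```bash
python3 - <<'E'
from h import *
import pickle
o=env.observe(); im=env.get_image('wrist'); save('k1',im); np.save('k1.npy',im); pickle.dump(o,open('k1.pkl','wb'))
print(o['time_s'],o['position'],np.degrees(np.arctan2(o['tool_rot'][1,0],o['tool_rot'][0,0])))
for r in env.silhouettes('wrist','keeper')[:3]: print(r['conf'],r['point'],rect(r['region'],'wrist',.012,o))
g=im.max(2); px=w2px('wrist',[.459,-.2577,.036],o)[0]; print(px)
E
```

```text
30.95 [ 0.45873503 -0.25776481  0.24999716] 6.583136688912943
0.96 [173.8, 312.7] (array([ 0.45620685, -0.2535121 ]), (277.2, 20.2), np.float32(6.8277073))
[199.25625558 317.51096906]
```

View pics/k1.png

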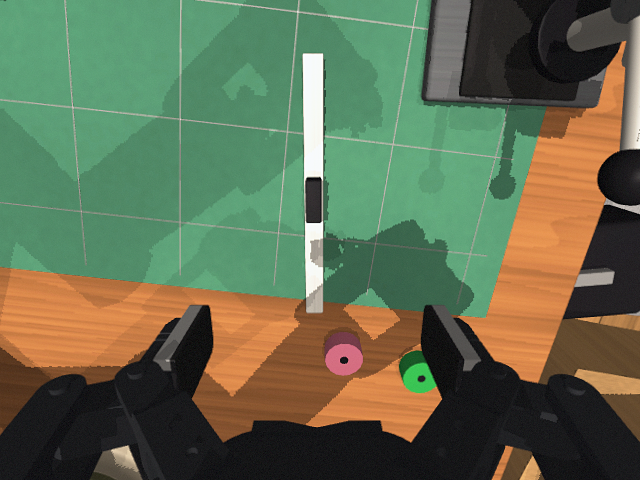

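```bash
python3 - <<'E'
from h import *
R=env.observe()['tool_rot']; T=np.array([.4562,-.2535,.015])+R[:,1]*.0008; print(T)
togo(T,6.83)
E
```

```text
[ 0.45629135 -0.25429477  0.01500001]
t 31.05 at [ 0.4587 -0.2578  0.25  ] yaw 6.56 go [ -2.1  -3.7 235. ] spin -0.0048
```

Emit:
{"name": "move_arm", "arguments": {
  "moves": [
    [-2,-3.7,50,-0.005],
    [-2,-3.7,100,-0.005],
    [-2,-3.7,135,-0.005],
    [-2,-3.7,135,-0.005],
    [-2,-3.7,135,-0.005],
    [-2,-3.7,135,-0.005],
    [-2,-3.7,135,-0.005]
  ]
}}

```text
time_s: 31.75
position: [0.457, -0.255, 0.1169]
tool_rot: [[0.993, 0.119, 0.003], [0.119, -0.993, -0.002], [0.002, 0.003, -1.0]]
ft_force: [-0.1, -0.2, -1.2]
grip_width: 0.0855
```

```bash
python3 - <<'E'
from h import *
o=env.observe(); im=env.get_image('wrist'); save('k2',im)
print(o['position'])
print(w2px('wrist',[[.4562,-.2535,.012],[.4562,-.2535,.036]],o))
g=im.max(2); 
w=np.zeros(g.shape,np.uint8); w[150:330,270:370]=(g[150:330,270:370]<60)
n,l,st,ce=cv2.connectedComponentsWithStats(w)
for k in range(1,n):
    if st[k,4]>300: print(st[k],ce[k])
E
```

```text
[ 0.45702319 -0.25495271  0.11692391]
[[234.03156788 315.19526249]
 [245.27498928 315.12729846]]
[ 304  207   25   70 1656] [315.65458937 241.46316425]
```

View pics/k2.png

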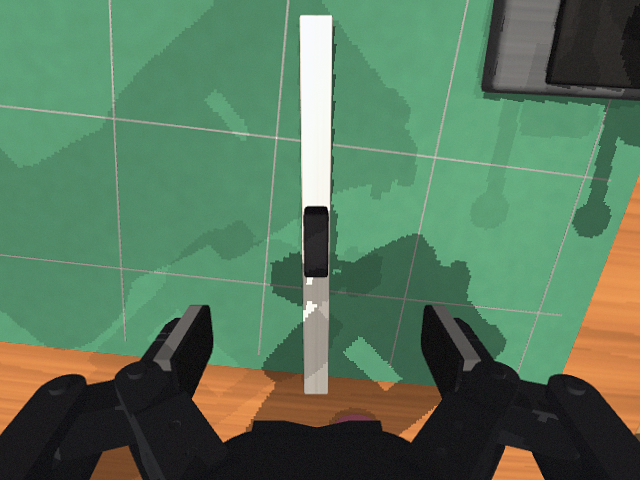

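```bash
python3 - <<'E'
from h import *
o=env.observe()
print(o['position'])
for r in env.silhouettes('wrist','keeper')[:2]:
    print(r['conf'],rect(r['region'],'wrist',.012,o), np.argwhere(r['region']).min(0),np.argwhere(r['region']).max(0))
a=px2w('wrist',[[15,316],[394,316]],.012,o); print(a,np.linalg.norm(a[0]-a[1]),a.mean(0))
b=px2w('wrist',[[207.5,316],[272,316]],.036,o); print(b,np.linalg.norm(b[0]-b[1]),b.mean(0))
togo([.4562,-.2543,.015],6.8)
E
python3 - <<'E'
import cv2; im=cv2.imread('pics/k2.png'); cv2.imwrite('pics/k2c.png',cv2.resize(im[190:300,270:370],None,fx=5,fy=5,interpolation=cv2.INTER_NEAREST))
E
```

```text
[ 0.45687293 -0.25481741  0.11660812]
0.64 (array([ 0.45507251, -0.25365645]), (278.8, 21.6), np.float32(6.8515773)) [ 15 299] [394 333]
[[ 0.5934873  -0.23738481  0.012     ]
 [ 0.31673059 -0.27062639  0.012     ]] 0.27874589873634625 [ 0.45510895 -0.2540056   0.012     ]
[[ 0.48121761 -0.25087757  0.036     ]
 [ 0.43743284 -0.2561364   0.036     ]] 0.044099447439599704 [ 0.45932523 -0.25350699  0.036     ]
t 31.85 at [ 0.4567 -0.2547  0.1163] yaw 6.81 go [ -0.6  -0.6 101.3] spin 0.0002
```

View pics/k2c.png

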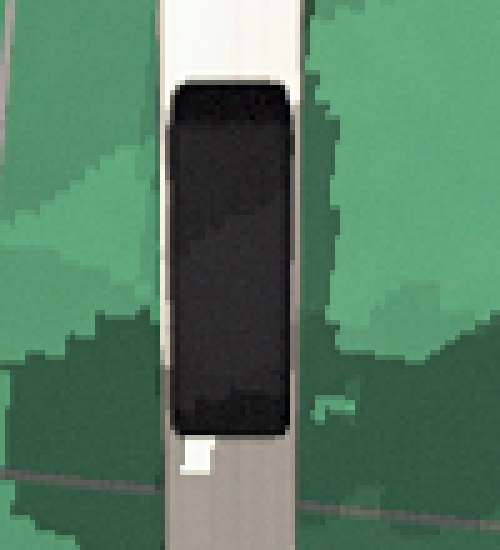

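Emit:
{"name": "move_arm", "arguments": {
  "moves": [
    [0,0,40,0],
    [0,0,75,0],
    [0,0,92,0],
    [0,0,98,0],
    [0,0,100,0],
    [0,0,100,0],
    [0,0,100,0],
    [0,0,100,0]
  ]
}}

```text
time_s: 32.65
position: [0.4567, -0.2546, 0.0159]
tool_rot: [[0.993, 0.119, 0.001], [0.119, -0.993, -0.001], [0.001, 0.001, -1.0]]
ft_force: [0.4, -0.3, 0.4]
grip_width: 0.0854
```

Emit:
{"name": "move_arm", "arguments": {
  "moves": [
    [0,0,0,0],
    [0,0,0,0],
    [0,0,0,0],
    [0,0,0,0],
    [0,0,0,0],
    [0,0,0,0],
    [0,0,0,0],
    [0,0,0,0],
    [0,0,0,0],
    [0,0,0,0]
  ],
  "grip": 1,
  "grip_force": 70
}}

```text
time_s: 33.65
position: [0.4565, -0.2545, 0.0154]
tool_rot: [[0.993, 0.119, 0.001], [0.119, -0.993, -0.0], [0.0, 0.001, -1.0]]
ft_force: [-0.3, 0.1, 5.1]
grip_width: 0.0146
```

```bash
python3 - <<'E'
from h import *
o=env.observe(); im=env.get_image('wrist'); save('k3',im)
print(o['position'],o['grip_width'],o['ft_force'])
E
```

```text
[ 0.4564915  -0.25448215  0.01536447] 0.014647227128751276 [-0.32585777  0.1423559   5.07131035]
```

View pics/k3.png

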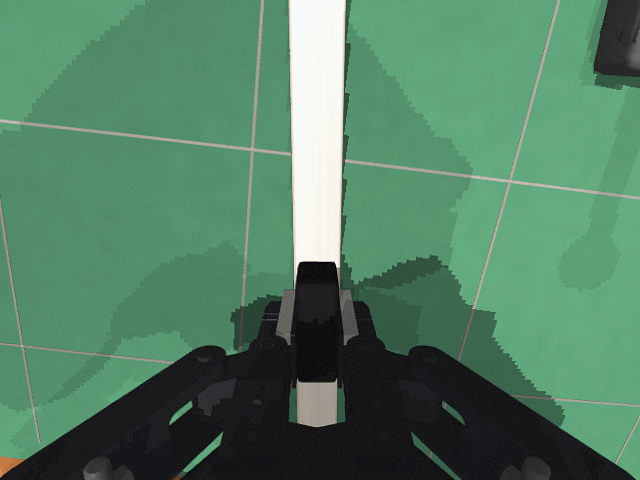

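Grip width is 14.6 mm on the 16 mm block. I'll lift the bar clear and move it away from the press before turning it.

Emit:
{"name": "move_arm", "arguments": {
  "moves": [
    [0,0,-20,0],
    [0,0,-50,0],
    [0,0,-85,0],
    [0,0,-120,0],
    [0,0,-150,0],
    [15,-19,-155,0],
    [40,-50,-155,0],
    [65,-83,-155,0],
    [90,-115,-155,-0.1],
    [115,-147,-155,-0.22],
    [135,-173,-155,-0.35],
    [147,-188,-155,-0.5],
    [147,-188,-155,-0.6],
    [147,-188,-155,-0.7],
    [147,-188,-155,-0.8],
    [147,-188,-155,-0.85],
    [147,-188,-155,-0.85],
    [147,-188,-155,-0.85]
  ]
}}

```text
time_s: 35.5
position: [0.5798, -0.0502, 0.1696]
tool_rot: [[0.568, 0.823, -0.001], [0.823, -0.568, 0.0], [-0.0, -0.001, -1.0]]
ft_force: [-0.4, -0.5, -0.6]
grip_width: 0.0149
```

```bash
python3 - <<'E'
from h import *
o=env.observe(); im=env.get_image('wrist'); save('k4',im)
print(o['position'],o['grip_width'],o['ft_force'],o['wrist_torque'])
togo([.6617,.0211,.12],101.6)
E
```

```text
[ 0.57981549 -0.0501952   0.1696165 ] 0.014852702361678604 [-0.38170817 -0.49979244 -0.6277646 ] [-0.00572161 -0.01531214 -0.02577239]
t 35.55 at [ 0.5799 -0.0502  0.1697] yaw 55.43 go [105.2  27.   49.7] spin -0.8058
```

View pics/k4.png

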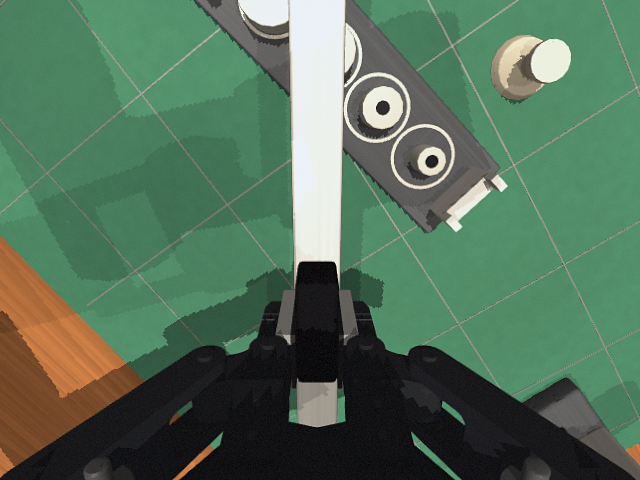

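Emit:
{"name": "move_arm", "arguments": {
  "moves": [
    [25,6,0,-0.12],
    [50,12,0,-0.25],
    [75,19,0,-0.38],
    [95,24,10,-0.5],
    [105.2,27,25,-0.62],
    [105.2,27,40,-0.72],
    [105.2,27,50,-0.8],
    [105.2,27,50,-0.806],
    [105.2,27,50,-0.806],
    [105.2,27,50,-0.806],
    [105.2,27,50,-0.806],
    [105.2,27,50,-0.806]
  ]
}}

```text
time_s: 36.75
position: [0.6619, 0.0211, 0.1205]
tool_rot: [[-0.202, 0.979, 0.001], [0.979, 0.202, -0.0], [-0.0, 0.001, -1.0]]
ft_force: [-0.2, 0.4, -1.1]
grip_width: 0.0149
```

```bash
python3 - <<'E'
from h import *
o=env.observe(); im=env.get_image('wrist'); save('k5',im)
print(o['position'],o['grip_width'],o['ft_force'])
togo([.6617,.0211,.056],101.6)
E
```

```text
[0.66194264 0.02110994 0.12053352] 0.014935141556631216 [-0.19788767  0.37719665 -1.10718868]
t 36.8 at [0.6619 0.0211 0.1204] yaw 101.66 go [ 0.  -0.3 64.4] spin 0.001
```

View pics/k5.png

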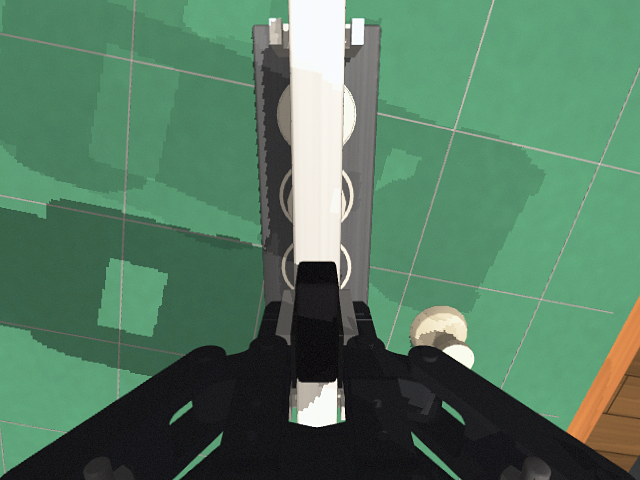

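The bar is centred between the prongs: bar mid at column 317, prongs mid at 316. I'll lower it.

Emit:
{"name": "move_arm", "arguments": {
  "moves": [
    [0,-0.3,20,0],
    [0,-0.3,40,0],
    [0,-0.3,52,0],
    [0,-0.3,58,0],
    [0,-0.3,61,0],
    [0,-0.3,63,0],
    [0,-0.3,64,0],
    [0,-0.3,64.5,0],
    [0,-0.3,64.5,0],
    [0,-0.3,64.5,0],
    [0,-0.3,64.5,0]
  ]
}}

```text
time_s: 37.9
position: [0.6616, 0.0211, 0.0557]
tool_rot: [[-0.203, 0.979, 0.0], [0.979, 0.203, -0.0], [-0.0, 0.0, -1.0]]
ft_force: [-0.1, -0.2, -1.2]
grip_width: 0.0143
```

```bash
python3 - <<'E'
from h import *
o=env.observe(); im=env.get_image('wrist'); save('k6',im); save('s6',env.get_image('side')[130:330,180:400].repeat(3,0).repeat(3,1))
print(o['position'],o['grip_width'],o['ft_force'],o['wrist_torque'])
E
```

```text
[0.66157507 0.02112432 0.0556752 ] 0.014252719683033318 [-0.14402336 -0.1849822  -1.23540476] [0.03017364 0.02100312 0.00528162]
```

View pics/k6.png

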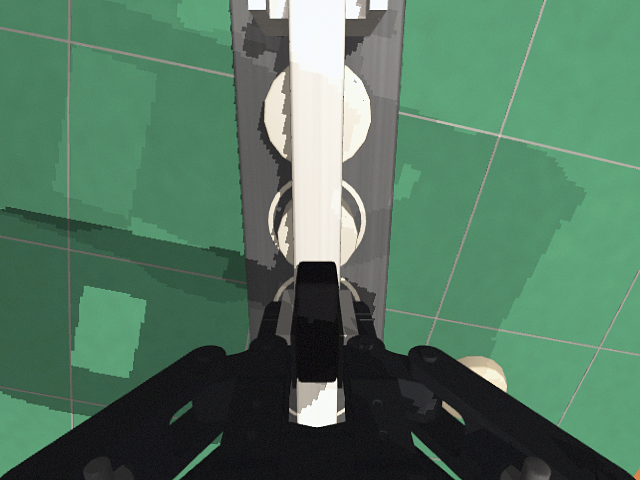

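View pics/s6.png

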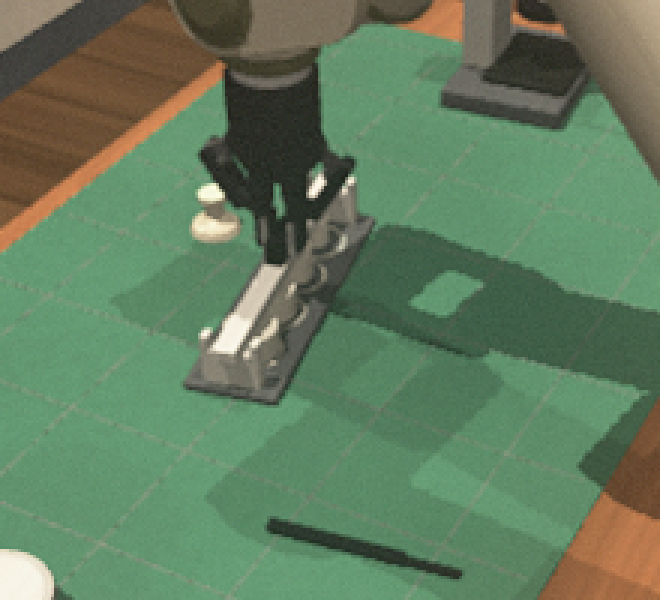

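Emit:
{"name": "move_arm", "arguments": {
  "moves": [
    [0,0,0.5,0],
    [0,0,0.5,0],
    [0,0,0.5,0]
  ]
}}

```text
time_s: 38.3
position: [0.6616, 0.0211, 0.0554]
tool_rot: [[-0.203, 0.979, 0.0], [0.979, 0.203, -0.0], [-0.0, 0.0, -1.0]]
ft_force: [-1.1, -0.2, 2.0]
grip_width: 0.0146
```

Emit:
{"name": "move_arm", "arguments": {
  "moves": [
    [0,0,0,0],
    [0,0,0,0],
    [0,0,0,0],
    [0,0,0,0],
    [0,0,0,0],
    [0,0,0,0],
    [0,0,0,0]
  ],
  "grip": 0.4
}}

```text
time_s: 39.0
position: [0.6615, 0.0211, 0.055]
tool_rot: [[-0.203, 0.979, -0.0], [0.979, 0.203, 0.0], [0.0, -0.0, -1.0]]
ft_force: [-0.1, 0.2, -0.0]
grip_width: 0.051
```

Emit:
{"name": "move_arm", "arguments": {
  "moves": [
    [0,0,-10,0],
    [0,0,-30,0],
    [0,0,-60,0],
    [0,0,-100,0],
    [0,0,-145,0],
    [0,0,-180,0],
    [0,0,-180,0],
    [0,0,-180,0],
    [0,0,-180,0],
    [0,0,-180,0]
  ]
}}

```text
time_s: 40.0
position: [0.6611, 0.0211, 0.2336]
tool_rot: [[-0.203, 0.979, -0.003], [0.979, 0.203, 0.0], [0.001, -0.003, -1.0]]
ft_force: [0.4, 0.0, -0.4]
grip_width: 0.0511
```

```bash
python3 - <<'E'
from h import *
o=env.observe(); im=env.get_image('wrist'); save('k7',im)
print(o['time_s'],o['position'],o['ft_force'])
for r in env.silhouettes('wrist','keeper')[:2]: print(r['conf'],rect(r['region'],'wrist',.052,o))
E
```

```text
40.0 [0.66112336 0.02112913 0.23362587] [ 0.37501315  0.02354963 -0.40442903]
0.8 (array([0.66090643, 0.02162177]), (21.4, 278.4), np.float32(101.72007))
```

View pics/k7.png

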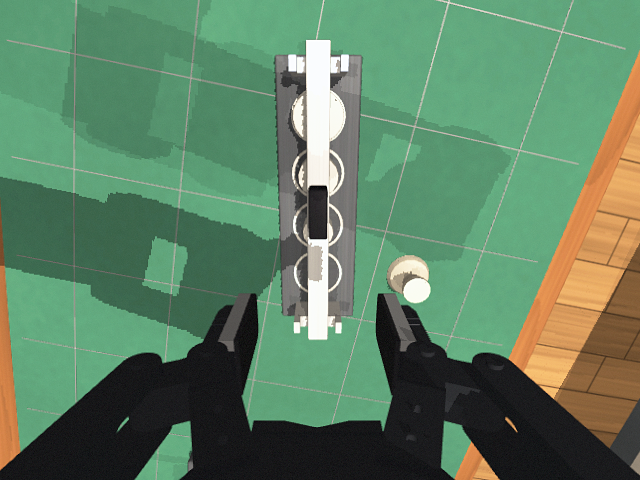

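```bash
python3 - <<'E'
from h import *
o=env.observe(); im=env.get_image('wrist')
a=px2w('wrist',[[40,318],[339.5,318]],.052,o); b=px2w('wrist',[[56,290],[315.5,290]],.008,o)
R=o['tool_rot'][:,0]
print('bar ends',(a-o['position'])@R,'base ends',(b-o['position'])@R)
save('t8',env.get_image('top')[130:320,240:460].repeat(3,0).repeat(3,1)); save('w8',cv2.resize(im[20:360,240:400],None,fx=1.75,fy=1.75))
s=env.get_image('side'); save('s8',s[130:330,180:400].repeat(3,0).repeat(3,1))
E
```

```text
bar ends [ 0.13961517 -0.13852774] base ends [ 0.1341575  -0.13625148]
```

View pics/s8.png

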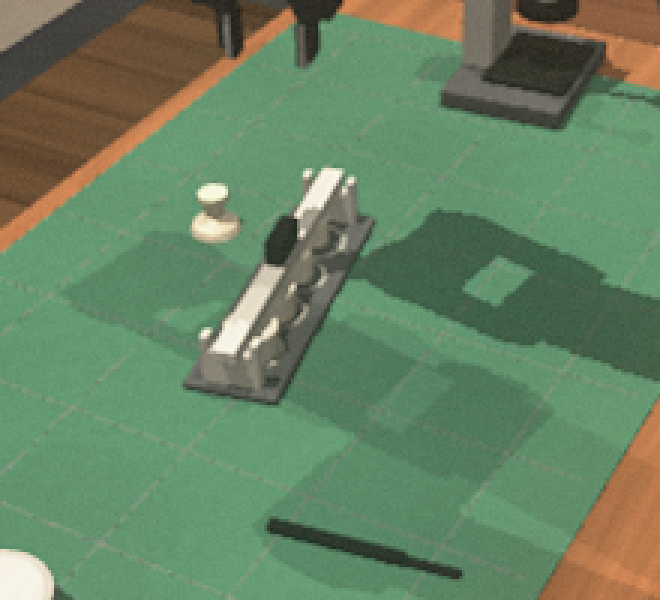

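View pics/w8.png

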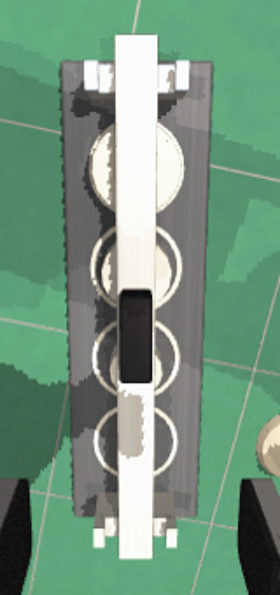

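```bash
python3 - <<'E'
from h import *
print(env.close_job(), env.observe()['time_s'])
E
```

```text
the job is handed in; nothing more can be done
the job is handed in; nothing more can be done
```

The four white dies are standing on the rack rings in size order, with the 22 mm die at the press end. The keeper bar lies over them on both end seats, between the prongs, block up. I handed the job in at about 40 s, with the gripper raised clear of everything.

**Dies:** The wrist camera measured the three smaller dies at about 0.5 mm or less from their ring centres. The 46 mm die read about 1 mm off in the last overview. In that view the automatic dot reading for the 22 mm die locked onto the wrong spot. I went by its close-up check (0.4 mm off) and by eye in the picture instead.

**Keeper bar:** In the last pictures it lies flat, midway between the prongs and parallel to the rack to about 0.1°. It measures about 1.5 mm off centre along the row, towards the end away from the press. That is close to the camera's 2 mm calibration error, so I left it.

**Bystanders:** I did not touch the tin, suction cup or spudger. The last side view shows nothing out of place.

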